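# Set the portion wheel of the square dispenser

### The job

Two yellow push dispensers stand on the pantry shelf, one with a square body and one with a round body. On the square one, turn the grey wheel on top until the pointer tab on its rim stands in line with the one tall upright rib on the metal ring under the wheel (on the far side from the robot), then let go. Leave the round dispenser's wheel as it is.

Things in the scene. Friction and masses are not known exactly. Their poses are not given: they have to be found in the camera images.
- square_grip (a point): Centre of the upright grip bar (60 long, 14 thick, 36 mm high, halfway up) on the grey wheel (disc 100 mm across, 14 thick) of the fixed square yellow dispenser (140 x 140 x 75 mm); also the wheel's axis. x: along the bar to the pointer; z up. Turns about z with slight friction (0.06 N m), stays where left; needs 35 to 85 degrees counter-clockwise from above; stops lie beyond.
- square_pointer (a point): Outer end of that wheel's pointer: a grey tab 7 mm wide, 18 high, sticking 8 mm out of the disc's rim in line with the grip bar, 58 mm from the axis; it turns with the wheel and starts nearer the robot's right (-y) side. Heights above the shelf board (its top is at z = 18 mm): disc top 97, tab top 101, bar foot 97, bar top 133 mm.
- square_mark (a point): Inner face of the one tall black rib on the fixed aluminium ring plate (136 mm across) under that wheel: 8 x 10 mm, 19 mm high above the plate, top 99 mm above the board, 60 mm from the wheel's axis, on the far side from the robot at a varying bearing. The low black ticks (3 mm high) beside it are not the mark. Right setting: the pointer tab points at this rib.
- round_pointer (a point): Outer end of the pointer tab on the other dispenser's wheel: the same wheel, bar, ring and tab, but on a round yellow body 152 mm across and 75 mm high. This wheel must be left as it is.

How it is judged:
By the outcome, as a careful person would: the job done as asked, in the order asked, and still so for the second after the job is handed in, with the robot touching nothing.
It also fails if it takes over 32 s, if anything falls off the work surface, if the arm or the gripper's body presses on something with over 40 N, if the wrist force passes 120 N, or if a joint passes its speed limit or range.

### The arm

A 6-joint arm with a two-finger parallel gripper is mounted at the origin on the work surface. World frame = base frame: x ahead of the robot, y to its left, z up, the work surface at z = 0. Lengths are in m, angles in rad, forces in N, time in s.
With the tool pointing down it reaches from about 0.35 to 0.975 m from the base axis. Payload 17.4 kg.
Tool frame: the origin (TCP) lies on the centre line of the jaws, within the pads' length; the fingertips stand ahead of it and the grasp point (between the pads) lies 11 mm behind it (r.tip_extent is the z of the fingertips in the tool frame, in m); z points along the fingers, y is the line along which they close (so a half turn about z gives the same grasp; the last joint's range is limited). The gripper opens to 85 mm and grips with 20 to 120 N. Pads are 22 mm wide; open, the fingers measure 114 mm over their backs; the gripper's body (76 mm by 85 mm) begins 54 mm behind the grasp point. The pads swing forward as they close: fully open they stand 13 mm farther back than shut.
Start: joints at [-1.285, 0.116, 1.442, -0, 1.584, -0.038], TCP at [0.215, -0.64, 0.239] pointing down, gripper open.
Joint ranges: [-2.83, 2.83], [-0.83, 2.19], [0.07, 2.5], [-1.14, 4.28], [0.01, 3], [-2.97, 2.97]. Speed limits (rad/s): [1.89, 1.89, 2.22, 3.14, 3.14, 3.14].

### API

Orientations are given as a rotation vector (axis times angle).
In Python, from bench import r gives the robot as it stands. The module is installed in compiled form; this text tells all that it offers.
- The arm moves only by the tool carry_out, never from a script. Its argument "commands" is a list of rows, each an object of numbers: "tx", "ty", "tz": the shift along the tool's x, y, z in mm; "roll": the turn about the tool's z in degrees; "jaw": the closure in counts, from 0 (fully open) to 255 (shut). A call has 1 to 20 rows; each row shifts and turns the commanded pose from where the row before left it, along the tool's axes as they then stand; what a row does not reach is not made up. A row lasts 1/8 s, in which the tool goes at most 62.5 mm and 10.7 degrees, less where a joint would pass 70% of its speed; a pose out of reach is approached as far as the arm can. A call with a gripper value outside its range is refused whole. The fingers move at their own pace and stop on an object; the grip force is fixed at half the most. Time passes only in rows, so rows that do not move let the fingers close. It gives the time, the measured TCP pose, the force, the opening and the grip force at its end, in the units of the state.
- r.read_state(): the state, without advancing time (a new reading comes with each control period).
- r.camera(name): name is "scene" or "top" or "wrist"; returns a dict with "img" (384x512x3 uint8, red, green, blue), "vertical_fov" (degrees; the focal length in pixels is half the picture's height over the tangent of half this angle, whatever the lens; pixels are square), "cx", "cy" (the principal point, pixels), "R" (3x3) and "t" (3): a world point X has camera coordinates R X + t. Camera axes: x right, y down, z forward; pixel columns grow to the right and rows downward; lengths in m; the calibration is good to about 2 mm. A picture is of the moment at which its call begins. There is no depth.
- r.finish_job(): hands the job in; it is judged then, once.
The state is a dict: "clock": time; "joints": joint angles; "joint_vel": joint speeds; "joint_efforts": joint torques, N m; "position": TCP position; "tool_rot": TCP orientation; "wrist_force": force on the tool from outside, world axes, zero at the start; "wrist_torque": the same for the moment, N m; "finger_gap": finger opening in m; "grip_force": force on a finger pad.
Only numpy, scipy, OpenCV 4.12 (cv2) and the standard library are available. Lean on these libraries where they do the work, as an engineer would, in place of code of your own. Each camera call takes 0.05 s, during which the arm holds its last target. There are 200 camera calls.

## Working session

There is one attempt and no reset: what is moved stays moved. The work goes in short steps, Python scripts to look and compute and a tool call to move; the robot and the scene stay as the last step left them, time stands still between calls to the robot, and variables do not carry over. Pictures are saved under pics/ and viewed, at most 10 in all, crops included, and the job is handed in when it is done.

Besides the shell and the picture viewer there is one more tool, called after "Emit:" in YAML: its name, and indented under it one key for each argument. carry_out: Moves the arm, as the interface text tells. Its arguments: {"type":"object","properties":{"commands":{"type":"array","items":{"type":"object","properties":{"tx":{"type":"number"},"ty":{"type":"number"},"tz":{"type":"number"},"roll":{"type":"number"},"jaw":{"type":"number"}}}}},"required":["commands"]}

```bash
mkdir -p pics; python3 - <<'E'
from bench import r
import cv2,numpy as np
s=r.read_state(); print(s['clock'],s['position'],s['tool_rot'],r.tip_extent,s['finger_gap'])
for n in ['scene','top']:
    c=r.camera(n); cv2.imwrite(f'pics/{n}0.png',c['img'][:,:,::-1]); np.savez(f'{n}.npz',**c); print(n,c['vertical_fov'],c['cx'],c['cy'],c['R'],c['t'])
E
```

```text
0.0 [ 0.21471464 -0.63975653  0.23859858] [-3.09942775e+00 -5.06257612e-01  2.13457095e-04] 0.008 0.08523962842874122
scene 45.32597803920558 251.05354685807927 187.7642394735796 [[ 0.48648542  0.87342672  0.02139403]
 [ 0.54924125 -0.28669226 -0.78494688]
 [-0.67946007  0.3936157  -0.61919359]] [-0.28867238 -0.18486404  1.35375533]
top 49.937362556891465 257.1443117112528 197.856708189534 [[ 0.02775669 -0.99961214 -0.00226452]
 [-0.98306531 -0.02688657 -0.18127245]
 [ 0.18114125  0.0072577  -0.98343031]] [-0.00734686  0.60429609  0.70439164]
```

View pics/top0.png

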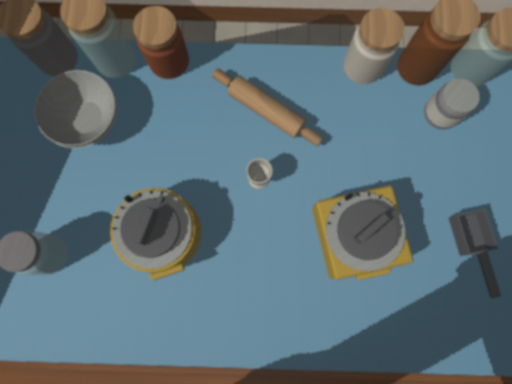

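View pics/scene0.png

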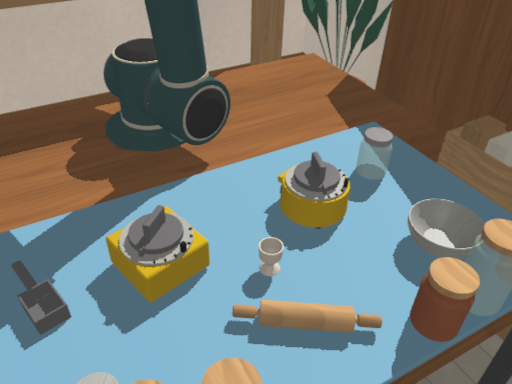

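The top view shows the square dispenser at about (365,231), with the black mark at about (348,197) and the pointer at upper right. I'll enlarge that area.

```bash
python3 - <<'E'
import cv2
a=cv2.imread('pics/top0.png')[180:285,305:420]; b=cv2.imread('pics/scene0.png')[195:300,100:215]
cv2.imwrite('pics/crop.png',cv2.resize(cv2.hconcat([a,b]),None,fx=3.47,fy=5,interpolation=3) if 0 else cv2.resize(cv2.hconcat([a,b]),None,fx=3.4,fy=3.4,interpolation=cv2.INTER_CUBIC))
E
```

```text
(no output)
```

View pics/crop.png

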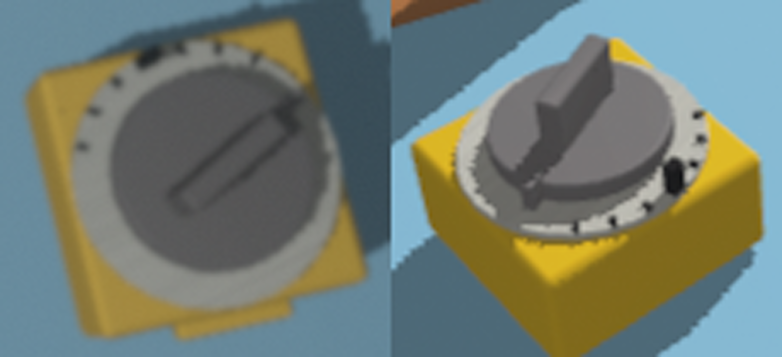

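The crop's left half shows the disc centre at (217,169), bar top ends at (182,203) and (283,119), tab at (300,100) and rib top at (149,57). In the right half the tab is at about (532,198) and the rib at (676,163).

```bash
cat > h.py <<'E'
import numpy as np
def back(c,u,v,z):
    f=192/np.tan(np.radians(float(c['vertical_fov']))/2)
    d=c['R'].T@np.array([(u-c['cx'])/f,(v-c['cy'])/f,1]); o=-c['R'].T@c['t']
    return o+d*(z-o[2])/d[2]
def proj(c,X):
    f=192/np.tan(np.radians(float(c['vertical_fov']))/2)
    p=c['R']@np.asarray(X)+c['t']; return f*p[:2]/p[2]+[c['cx'],c['cy']]
E
python3 - <<'E'
from h import *
t=np.load('top.npz'); s=np.load('scene.npz')
q=lambda x,y,z:back(t,305+x/3.4-.35,180+y/3.4-.35,z)
w=lambda x,y,z:back(s,100+(x-391)/3.4-.35,195+y/3.4-.35,z)
C=q(217,169,.115);a=q(182,203,.151);b=q(283,119,.151)
print('disc',C,'edges',q(110,169,.115),q(325,169,.115),q(217,66,.115),q(217,272,.115)); print('bar',a,b,(a+b)/2)
T=q(300,100,.117);M=q(149,57,.117)
print('tab',T,'mark',M)
print('scene disc',w(580,122,.115),'tab',w(532,190,.117),'mark',w(676,163,.117))
print('bar',w(597,38,.151),w(548,102,.151))
for c in (C,(a+b)/2):
  ang=lambda p:np.degrees(np.arctan2(*(p-c)[1::-1])); print(ang(T),ang(M),np.degrees(np.arctan2(*(b-a)[1::-1])),np.linalg.norm((T-c)[:2]),np.linalg.norm((M-c)[:2]))
E
```

```text
disc [ 0.54486472 -0.1785002   0.115     ] edges [ 0.54341902 -0.1259794   0.115     ] [ 0.54632342 -0.2314934   0.115     ] [ 0.59633705 -0.17958719  0.115     ] [ 0.49474821 -0.17744185  0.115     ]
bar [ 0.52450549 -0.15241073  0.151     ] [ 0.56513056 -0.20033826  0.151     ] [ 0.54481802 -0.1763745   0.151     ]
tab [ 0.57998872 -0.21966812  0.117     ] mark [ 0.59958696 -0.14538117  0.117     ]
scene disc [ 0.54973774 -0.1786011   0.115     ] tab [ 0.58797799 -0.21776148  0.117     ] mark [ 0.60426371 -0.14578656  0.117     ]
bar [ 0.52992187 -0.15785468  0.151     ] [ 0.56586555 -0.19746399  0.151     ]
-49.52956437208602 31.183194354880747 -49.71421464640528 0.05411554933102466 0.0639640058037427
-50.910421380959946 29.50519360802154 -49.71421464640528 0.05577916768558986 0.06293030319661547
```

Emit:
carry_out:
  commands:
    - {"tx": 46, "ty": -33.3, "jaw": 60}
    - {"tx": 46, "ty": -33.3}
    - {"tx": 46, "ty": -33.3}
    - {"tx": 46, "ty": -33.3}
    - {"tx": 46, "ty": -33.3}
    - {"tx": 46, "ty": -33.3}
    - {"tx": 46, "ty": -33.3}
    - {"tx": 46, "ty": -33.3}
    - {"tx": 46, "ty": -33.3}
    - {"tx": 46, "ty": -33.3}
    - {"roll": 9.8}
    - {"roll": 9.8}
    - {"roll": 9.8}
    - {"roll": 9.8}
    - {"roll": 9.8}
    - {"roll": 9.8}
    - {"roll": 9.5}
    - {}

```text
$.commands[0]: bad value
```

```bash
python3 - <<'E'
from bench import r
import cv2,numpy as np
from scipy.spatial.transform import Rotation as Ro
s=r.read_state(); R=Ro.from_rotvec(s['tool_rot']).as_matrix()
print(s['clock'],s['position'],np.degrees(np.arctan2(R[1,0],R[0,0])),R[:,2],r.tip_extent,s['finger_gap'],s['joints'])
c=r.camera('wrist'); cv2.imwrite('pics/w1.png',c['img'][:,:,::-1]); np.savez('w1.npz',**c)
E
```

```text
0.1 [ 0.21470203 -0.6397782   0.23863714] 18.55078894541678 [-2.91964600e-04  1.00028021e-03 -9.99999457e-01] 0.008 0.08515804565999578 [-1.28481417e+00  1.16448458e-01  1.44218528e+00  2.07260672e-06
  1.58400093e+00 -3.77901859e-02]
```

View pics/w1.png

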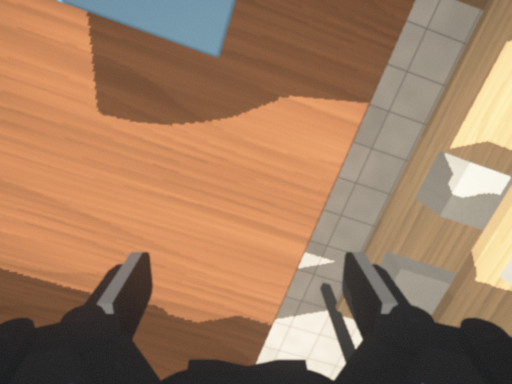

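The wrist view only shows the bench, because the move was refused. Row 0 probably needs every field filled in.

Emit:
carry_out:
  commands:
    - {"tx": 46, "ty": -33.3, "tz": 0, "roll": 0, "jaw": 60}
    - {"tx": 46, "ty": -33.3, "tz": 0, "roll": 0, "jaw": 60}
    - {"tx": 46, "ty": -33.3, "tz": 0, "roll": 0, "jaw": 60}
    - {"tx": 46, "ty": -33.3, "tz": 0, "roll": 0, "jaw": 60}
    - {"tx": 46, "ty": -33.3, "tz": 0, "roll": 0, "jaw": 60}
    - {"tx": 46, "ty": -33.3, "tz": 0, "roll": 0, "jaw": 60}
    - {"tx": 46, "ty": -33.3, "tz": 0, "roll": 0, "jaw": 60}
    - {"tx": 46, "ty": -33.3, "tz": 0, "roll": 0, "jaw": 60}
    - {"tx": 46, "ty": -33.3, "tz": 0, "roll": 0, "jaw": 60}
    - {"tx": 46, "ty": -33.3, "tz": 0, "roll": 0, "jaw": 60}
    - {"tx": 0, "ty": 0, "tz": 0, "roll": 9.8, "jaw": 60}
    - {"tx": 0, "ty": 0, "tz": 0, "roll": 9.8, "jaw": 60}
    - {"tx": 0, "ty": 0, "tz": 0, "roll": 9.8, "jaw": 60}
    - {"tx": 0, "ty": 0, "tz": 0, "roll": 9.8, "jaw": 60}
    - {"tx": 0, "ty": 0, "tz": 0, "roll": 9.8, "jaw": 60}
    - {"tx": 0, "ty": 0, "tz": 0, "roll": 9.8, "jaw": 60}
    - {"tx": 0, "ty": 0, "tz": 0, "roll": 9.5, "jaw": 60}
    - {"tx": 0, "ty": 0, "tz": 0, "roll": 0, "jaw": 60}

```text
clock: 2.4
position: [0.5448, -0.1778, 0.2391]
tool_rot: [2.851, -1.32, -0.0]
wrist_force: [0.2, 0.2, -0.4]
finger_gap: 0.0653
grip_force: 0.0
```

```bash
cat >> h.py <<'E'
def look(n,cam='wrist'):
    from bench import r
    import cv2
    from scipy.spatial.transform import Rotation as Ro
    s=r.read_state(); R=Ro.from_rotvec(s['tool_rot']).as_matrix()
    print(s['clock'],s['position'],np.degrees(np.arctan2(R[1,0],R[0,0])),r.tip_extent,s['finger_gap'],s['wrist_force'],s['wrist_torque'])
    c=r.camera(cam); cv2.imwrite(f'pics/{n}.png',c['img'][:,:,::-1]); np.savez(f'{n}.npz',**c)
E
python3 -c "
from h import *
look('w2')"
```

```text
2.4 [ 0.54483804 -0.17783728  0.23913181] -49.69505045809534 0.008 0.06531227476870291 [ 0.19419755  0.23577471 -0.41748442] [ 0.03587293  0.03149416 -0.00623595]
```

View pics/w2.png

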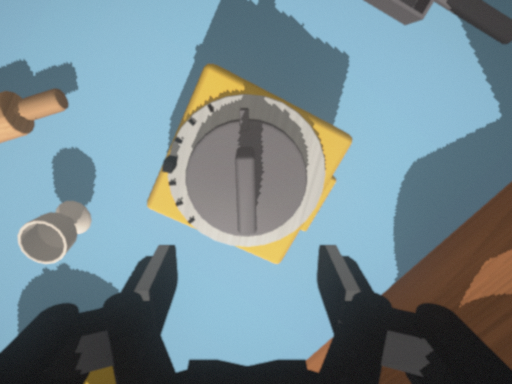

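The wrist view shows the disc centre at about (247,177), the tab at (244,110), the rib at (170,163) and the bar top running (247,233) to (245,153). The bar is upright between the fingers.

```bash
python3 - <<'E'
from h import *
c=np.load('w2.npz')
B=lambda *a:back(c,*a)
print('cam',-c['R'].T@c['t'])
print('disc',(B(186,177,.115)+B(308,177,.115))/2,(B(247,119,.115)+B(247,235,.115))/2)
C=np.array([.546,-.178,0])
for n,p in dict(tab=B(244,110,.119),rib=B(170,162,.115),barn=B(247,233,.151),barf=B(245,158,.151),barf2=B(245,147,.151)).items():
  d=p-C; print(n,p,np.degrees(np.arctan2(d[1],d[0])),np.hypot(*d[:2]))
for th in (28,30,32): print(th,[proj(c,[.546+.064*np.cos(np.radians(th)),-.178+.064*np.sin(np.radians(th)),z]).round(1) for z in (.098,.117)])
E
```

```text
cam [ 0.59770109 -0.24041605  0.37353683]
disc [ 0.54784715 -0.18187778  0.115     ] [ 0.54602977 -0.17973557  0.115     ]
tab [ 0.58400796 -0.22101581  0.119     ] -48.536793918695906 0.05740178094295508
rib [ 0.60257361 -0.15174359  0.115     ] 24.896515767719695 0.062369641357451086
barn [ 0.52700397 -0.15729803  0.151     ] 132.53933459749086 0.02809663220977908
barf [ 0.56456994 -0.19944242  0.151     ] -49.10620072247086 0.028365824448495013
barf2 [ 0.56947351 -0.20524089  0.151     ] -49.24847727790914 0.03595931045433242
28 [array([171.8, 160.5]), array([166.7, 166.2])]
30 [array([171.5, 163. ]), array([166.3, 168.9])]
32 [array([171.2, 165.5]), array([166.1, 171.6])]
```

```bash
python3 - <<'E'
from h import *
c=np.load('w2.npz'); w=np.load('w1.npz')
a=np.radians(-49.7);p=np.array([.54484,-.17784,.23913])
x=np.array([np.cos(a),np.sin(a),0]);y=np.array([np.sin(a),-np.cos(a),0])
for t in (-.012,-.006,0,.008): print(t,[proj(c,p+sx*x+s*.0327*y-[0,0,t]).round() for s in(-1,1) for sx in (-.011,.011)])
E
```

```text
-0.012 [array([171., 301.]), array([168., 257.]), array([321., 301.]), array([325., 257.])]
-0.006 [array([174., 293.]), array([171., 250.]), array([319., 293.]), array([322., 250.])]
0 [array([177., 285.]), array([174., 243.]), array([316., 285.]), array([319., 243.])]
0.008 [array([180., 275.]), array([177., 235.]), array([313., 275.]), array([316., 235.])]
```

Emit:
carry_out:
  commands:
    - {"tx": 1.5, "ty": 0, "tz": 40, "roll": 0, "jaw": 60}
    - {"tx": 0, "ty": 0, "tz": 40, "roll": 0, "jaw": 60}
    - {"tx": 0, "ty": 0, "tz": 20, "roll": 0, "jaw": 60}
    - {"tx": 0, "ty": 0, "tz": 10, "roll": 0, "jaw": 60}
    - {"tx": 0, "ty": 0, "tz": 0, "roll": 0, "jaw": 160}
    - {"tx": 0, "ty": 0, "tz": 0, "roll": 0, "jaw": 255}
    - {"tx": 0, "ty": 0, "tz": 0, "roll": 0, "jaw": 255}
    - {"tx": 0, "ty": 0, "tz": 0, "roll": 0, "jaw": 255}
    - {"tx": 0, "ty": 0, "tz": 0, "roll": 0, "jaw": 255}
    - {"tx": 0, "ty": 0, "tz": 0, "roll": 0, "jaw": 255}

```text
clock: 3.7
position: [0.5467, -0.179, 0.1307]
tool_rot: [-2.85, 1.321, -0.004]
wrist_force: [3.8, 2.7, 6.2]
finger_gap: 0.0131
grip_force: 59.9
```

Emit:
carry_out:
  commands:
    - {"tx": 0, "ty": 0, "tz": 0, "roll": -5, "jaw": 255}
    - {"tx": 0, "ty": 0, "tz": 0, "roll": -8, "jaw": 255}
    - {"tx": 0, "ty": 0, "tz": 0, "roll": -9, "jaw": 255}
    - {"tx": 0, "ty": 0, "tz": 0, "roll": -9, "jaw": 255}
    - {"tx": 0, "ty": 0, "tz": 0, "roll": -9, "jaw": 255}
    - {"tx": 0, "ty": 0, "tz": 0, "roll": -9, "jaw": 255}
    - {"tx": 0, "ty": 0, "tz": 0, "roll": -9, "jaw": 255}
    - {"tx": 0, "ty": 0, "tz": 0, "roll": -9, "jaw": 255}
    - {"tx": 0, "ty": 0, "tz": 0, "roll": -5, "jaw": 255}
    - {"tx": 0, "ty": 0, "tz": 0, "roll": 0, "jaw": 255}
    - {"tx": 0, "ty": 0, "tz": 0, "roll": 0, "jaw": 255}

```text
clock: 5.08
position: [0.5471, -0.1774, 0.1306]
tool_rot: [-3.08, -0.608, -0.006]
wrist_force: [7.6, 17.5, 7.5]
finger_gap: 0.0128
grip_force: 60.1
```

```bash
python3 -c "
from h import *
look('w3')"
```

```text
5.075 [ 0.54710497 -0.17735774  0.13064163] 22.317903967340055 0.008 0.01275954514737119 [ 7.55173613 17.50725109  7.52676125] [ 2.58274027 -1.13035947  0.057024  ]
```

View pics/w3.png

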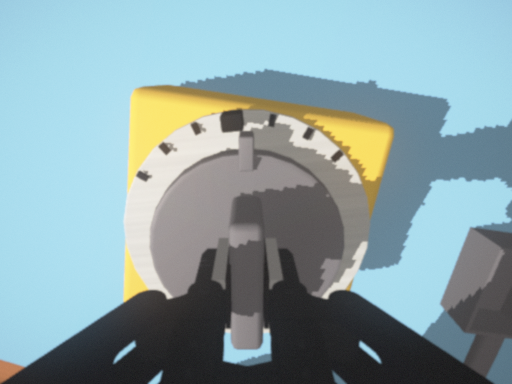

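The tab's outer end is at (246,134) and the rib's centre is at (232,121), so the tab needs a little more counter-clockwise turn.

```bash
python3 - <<'E'
from h import *
c=np.load('w3.npz'); B=lambda *a:back(c,*a)
print('cam',-c['R'].T@c['t'])
T=B(246,133,.119);T2=B(246,168,.117);M=B(232,121,.117)
print(T,T2,M, 'disc',(B(151,237,.115)+B(344,237,.115))/2,B(247,150,.115))
for C in ([.5465,-.178,0],[.548,-.1765,0],T-.058*np.array([np.cos(np.radians(22.3)),np.sin(np.radians(22.3)),0])):
  f=lambda p:(np.degrees(np.arctan2(*(p-C)[1::-1])).round(1),np.hypot(*(p-C)[:2]).round(4))
  print(C,f(T),f(M),f(T2))
E
```

```text
cam [ 0.62209708 -0.14745146  0.26542097]
[ 0.60082294 -0.15548647  0.119     ] [ 0.58570523 -0.16167414  0.117     ] [ 0.60305998 -0.14792245  0.117     ] disc [ 0.55267817 -0.1759795   0.115     ] [ 0.59324137 -0.15906925  0.115     ]
[0.5465, -0.178, 0] (np.float64(22.5), np.float64(0.0588)) (np.float64(28.0), np.float64(0.0641)) (np.float64(22.6), np.float64(0.0425))
[0.548, -0.1765, 0] (np.float64(21.7), np.float64(0.0568)) (np.float64(27.4), np.float64(0.062)) (np.float64(21.5), np.float64(0.0405))
[ 0.54716078 -0.17749493  0.119     ] (np.float64(22.3), np.float64(0.058)) (np.float64(27.9), np.float64(0.0632)) (np.float64(22.3), np.float64(0.0417))
```

Emit:
carry_out:
  commands:
    - {"tx": 0.5, "ty": -1, "tz": 0, "roll": -3, "jaw": 255}
    - {"tx": 0, "ty": 0, "tz": 0, "roll": -2.6, "jaw": 255}
    - {"tx": 0, "ty": 0, "tz": 0, "roll": 0, "jaw": 255}
    - {"tx": 0, "ty": 0, "tz": 0, "roll": 0, "jaw": 255}

```text
clock: 5.62
position: [0.547, -0.1771, 0.1306]
tool_rot: [-3.049, -0.757, -0.005]
wrist_force: [6.2, 9.3, 6.8]
finger_gap: 0.013
grip_force: 59.9
```

```bash
python3 -c "
from h import *
look('w4')
import cv2
a=cv2.imread('pics/w4.png')[95:195,190:310]; cv2.imwrite('pics/w4c.png',cv2.resize(a,None,fx=5,fy=5,interpolation=cv2.INTER_CUBIC))"
```

```text
5.625 [ 0.54703777 -0.17710999  0.13063987] 27.893948085134845 0.008 0.01303520667459306 [6.15558148 9.32931301 6.82821841] [ 1.44774539 -0.98281936  0.04873467]
```

View pics/w4c.png

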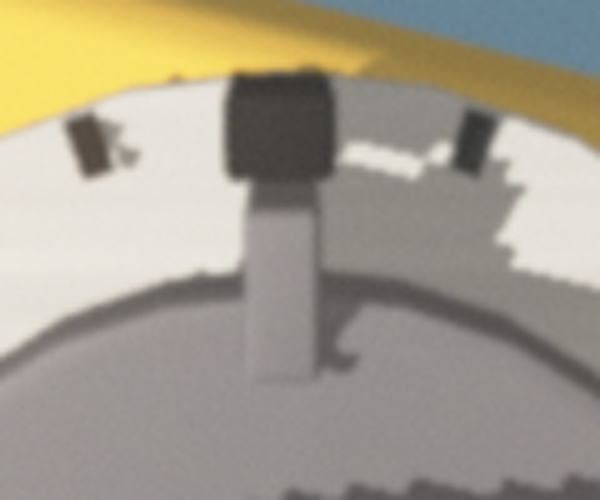

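The tab (245–320, centre about 283) sits square in front of the rib (226–334, centre about 280), within about 0.4°. Now I'll release and lift.

Emit:
carry_out:
  commands:
    - {"tx": 0, "ty": 0, "tz": 0, "roll": 0, "jaw": 60}
    - {"tx": 0, "ty": 0, "tz": 0, "roll": 0, "jaw": 60}
    - {"tx": 0, "ty": 0, "tz": 0, "roll": 0, "jaw": 60}
    - {"tx": 0, "ty": 0, "tz": 0, "roll": 0, "jaw": 60}
    - {"tx": 0, "ty": 0, "tz": 0, "roll": 0, "jaw": 60}
    - {"tx": 0, "ty": 0, "tz": -20, "roll": 0, "jaw": 60}
    - {"tx": 0, "ty": 0, "tz": -30, "roll": 0, "jaw": 60}
    - {"tx": 0, "ty": 0, "tz": -30, "roll": 0, "jaw": 60}
    - {"tx": 0, "ty": 0, "tz": 0, "roll": 0, "jaw": 60}
    - {"tx": 0, "ty": 0, "tz": 0, "roll": 0, "jaw": 60}

```text
clock: 6.92
position: [0.5459, -0.1779, 0.2096]
tool_rot: [3.049, 0.756, 0.0]
wrist_force: [0.3, 0.3, 0.3]
finger_gap: 0.065
grip_force: 0.0
```

```bash
python3 -c "
from h import *
look('w5')
import cv2
a=cv2.imread('pics/w5.png')[90:260,150:350]; cv2.imwrite('pics/w5c.png',cv2.resize(a,None,fx=3.5,fy=3.5,interpolation=cv2.INTER_CUBIC))"
```

```text
6.925 [ 0.54588208 -0.17788089  0.20959498] 27.84983763157468 0.008 0.06503030914328779 [0.33964002 0.28025131 0.34347859] [ 0.04315067 -0.03521157  0.00164404]
```

View pics/w5c.png

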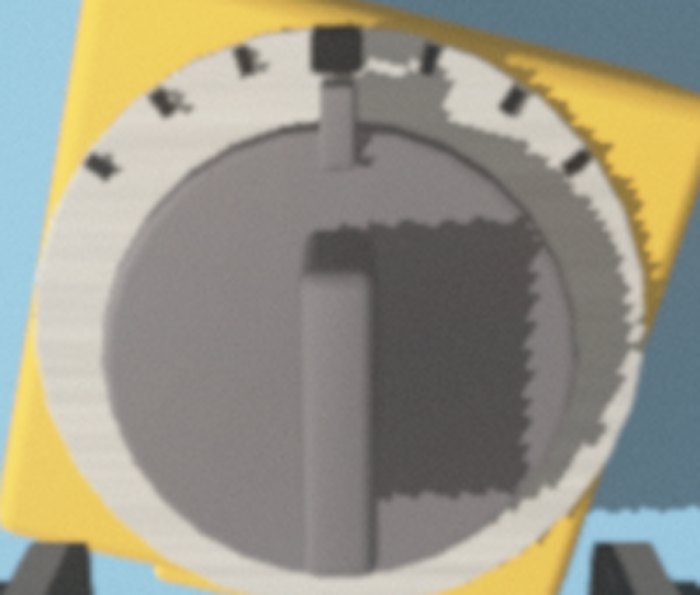

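After release the tab (x≈337) is still in line with the rib (x≈337), and the gripper is clear of the wheel.

```bash
python3 -c "
from bench import r
print(r.finish_job())"
```

```text
the job is handed in; nothing more can be done
None
```

The job is handed in: the square dispenser's pointer was in line with the tall rib in the last picture after letting go, and I never touched the round dispenser (about 7 s used of the 32 s allowed).

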